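# Hang a furniture foot on the spray-line rail and lock it with the keeper rod

### The arm

A 7-joint arm with a two-finger parallel gripper is mounted at the origin on the work surface. World frame = base frame: x ahead of the robot, y to its left, z up, the work surface at z = 0. Lengths are in m, angles in degrees, forces in N, time in s.
With the tool pointing down it reaches from about 0.4 to 0.925 m from the base axis. Payload 5.6 kg.
Tool frame: the origin (TCP) lies on the centre line of the jaws, within the pads' length; the fingertips stand 8 mm ahead of it and the grasp point (between the pads) lies 11 mm behind it; z points along the fingers, y is the direction in which the jaws open and shut (so a half turn about z gives the same grasp; the last joint's range is limited). The gripper opens to 85 mm and grips with 20 to 120 N. Pads are 22 mm wide; open, the fingers measure 114 mm over their backs; the gripper's body (76 mm by 85 mm) begins 54 mm behind the grasp point. The pads swing forward as they close: fully open they stand 13 mm farther back than shut.
Start: joints at [-70.531, 26.786, -0.665, 91.828, 0.344, 61.387, -3.226], TCP at [0.243, 0.603, 0.239] pointing down, gripper open.
Joint ranges: [-144.91, 144.91], [-17.63, 115.5], [-89.93, 88.59], [15.96, 139.68], [-74.01, 254.01], [8.47, 105.57], [-167.45, 167.45]. Speed limits (degrees/s): [147.25, 147.25, 180, 180, 180, 180, 180].

### API

Orientations are given as [roll, pitch, yaw] about the fixed x, y, z axes, in that order (R = Rz(yaw) Ry(pitch) Rx(roll)).
In Python, from bench import env gives the robot as it stands. The module is installed in compiled form; this text tells all that it offers.
- The arm moves only by the tool arm_command, never from a script. Its argument "commands" is a list of rows, each a list of 2 entries, a list of its own where there are three numbers: the shift along the world's x, y, z in cm, then the turn, a rotation vector about the world's x, y, z in rad. A call has exactly 10 rows; each row is the pose to reach, as a shift and turn from the pose measured when the call began; what a row does not reach only later rows make up. A row lasts 1/10 s, in which the tool goes at most 50 mm and 8.59 degrees, less where a joint would pass 70% of its speed; a pose out of reach is approached as far as the arm can. A call with a gripper value outside its range is refused whole. "hand" is the closure, from 0 (fully open) to 1 (shut), set as the call begins (left out, the last holds). The fingers move at their own pace and stop on an object; the grip force is fixed at half the most. Time passes only in rows, so rows that repeat a pose let the fingers close, or fill a call up. It gives the time, the measured TCP pose, the force and the opening at its end, in the units of the state.
- env.observe(): the state, without advancing time (a new reading comes with each control period).
- env.capture(name): name is "scene" or "side" or "wrist"; returns the picture (400x640x3 uint8, red, green, blue); there is no depth.
- env.camera_params(name): a dict with "camera_matrix" (3x3 intrinsics, pixels), "R" (3x3) and "t" (3): a world point X has camera coordinates R X + t. Camera axes: x right, y down, z forward; pixel columns grow to the right and rows downward; lengths in m; the calibration is good to about 2 mm. A picture is of the moment at which its call begins: read the wrist's pose just before it. camera_params takes no time and is no camera call; for the wrist camera it gives the pose at the moment of the call.
- env.close_job(): hands the job in, once; it reports no verdict.
Trained networks look in the newest picture that a camera, given by its name, has taken for a name from the list of things; names that differ only in an ending like _2 or _b are one class to them, and where a whole thing is asked for, a point or a joint stands for the part that bears it (a point fixed in the world has none). Each returns a list of dicts, best first, with "score" (0 to 1); they miss things now and then, are a little off and sometimes report something else, mostly with a low value. They report only what shows in the picture. A call takes as long as a camera call. They do not tell look-alikes from the thing itself.
- env.recognise(camera, name): "at" ([x, y, z] in m, in the coordinates of the camera as it stood for that picture, good to about 4 mm: the middle of the surface that is visible of it).
- env.masks_of(camera, name): "mask" (400x640 bool, what is visible of it).
- env.tip_of(camera, name): "at" ([x, y, z] in m, in the coordinates of the camera as it stood for that picture, good to about 4 mm: a listed point, or the origin of a listed thing).
The state is a dict: "time_s": time; "joints": joint angles; "qd": joint speeds; "joint_efforts": joint torques, N m; "tool_pos": TCP position; "eef_rot": TCP orientation; "ft_force": force on the tool from outside, world axes, zero at the start; "ft_torque": the same for the moment, N m; "gripper_width": finger opening in m.
Only numpy, scipy, OpenCV 4.12 (cv2) and the standard library are available. Lean on these libraries where they do the work, as an engineer would, in place of code of your own. Each camera call takes 0.05 s, during which the arm holds its last target. There are 200 camera calls.

### The job

Pick up the pale wooden foot (its paint hook has an orange tab to hold it by), lift the hook over the yellow lip of the conveyor rail and lower it until it hangs seated on the lip, letting go only once it rests there. Then lock it in: push the steel keeper rod along its bore, over the hook, regripping it further back in the open gap as needed, until it is fully home and only its green rear part shows in the gap. Leave the dark foot, the mallet, the screwdriver and the wooden offcut where they are.

Things in the scene. Friction and masses are not known exactly. Their poses are not given: they have to be found in the camera images.
- pale_foot: Loose, 210 to 420 g. Pale wooden furniture foot, block 50 x 50 x 80 mm high, standing on the bench, steel paint hook on top. Origin: centre of the block's underside, z up. Hook: flat bar 24 mm wide in y bent to an upside-down U: stem x -18 to -10 mm from the block up; crossbar x -18 to 18, z 165 to 173; free tongue x 10 to 18, down to z 140.
- pale_foot_hook (a point): Middle of the underside of the pale foot's crossbar, the top of the hook's mouth (mouth 20 mm wide in x, 25 mm deep, open below). At x = y = 0, z = 165 mm of the pale foot; same axes. When seated it is level with the lip's top edge (lip).
- pale_foot_tab (a point): Where to hold the pale foot from above: on its upright orange tab, 15 mm below the tab's top, at x -11, y 0, z 228 mm of the pale foot; same axes. The tab is 14 mm (x) by 24 mm (y), z 173 to 243 mm, x -18 to -4 mm, above the stem.
- dark_foot: Loose bystander, to stay standing: the same foot and hook in dark wood, same frame and sizes as the pale foot. The two stand left and right in either order.
- rack: Fixed hanging station, 485 mm long along y. Origin: on the bench under the middle of the hanging window; z up, x away from the robot, y left. Two blue blocks (x -8 to 44 mm, top z 238), receiver y -115 to -45 and guide y 45 to 90, are bored along y for the rod (bore at x 16, z 223). The hanging window is the 90 mm between them. Base plate 12 mm thick.
- lip (a point): Middle of the top edge of the yellow anti-jump lip, in the middle of the window (rack x 0, y 0, z 205 mm); axes as the rack. The lip is an upright wall 8 mm thick in x. Behind it (+x) a channel 30 mm wide, 35 mm deep takes the hook's tongue; the stem stays in front. The rail's underside is at z 164 mm, so the foot's block hangs free below.
- gap (a point): On the rod's axis, mid-way in the open gap where the rod is bare (rack x 16, y 150, z 223 mm; gap y 90 to 210, between guide block and a closed aluminium sleeve of 22 mm diameter hiding the rod's tail). Fixed to the rack, same axes. Rod can be gripped here from above, fingers closing along x; nothing under it but the base plate.
- keeper (a joint): Keeper rod, 12 mm diameter, slides along rack -y. In m: 0 withdrawn, 0.14 fully home at its stop; starts at 0 to 0.015. Stays where left; about 3 N moves it. One grip in the gap gives 70 to 80 mm, so regrip. Front steel, rear green: as it comes home the last steel leaves the gap, only green shows. Passes 4 mm above a seated hook; a hook not fully down blocks it.
- mallet: Loose bystander on the right: wooden mallet, head 70 x 130 x 75 mm, yellow handle 270 mm long to its -x. Origin under the middle of the head.
- screwdriver: Loose bystander on the left: screwdriver with orange handle lying on the bench.
- offcut: Loose bystander: pale wooden offcut 70 x 45 x 30 mm lying on the bench between the two feet. Origin: centre of its underside.
Mind the look-alikes: they are no part of the job. Leave any blue look-alike of the pale_foot alone.

How it is judged (in metres and radians):
On the way, in this order (a step that is already met when the one before it is completed fails the run):
1. the pale foot's hook is lowered over the lip and rests seated on it while still held (z of pale_foot_hook in the frame of lip between -0.005 and 0.005 m and x of pale_foot_hook in the frame of lip between -0.011 and 0.011 m and y of pale_foot_hook in the frame of lip between -0.035 and 0.035 m and angle between the y axis of pale_foot and the y axis of rack, either way round below 0.3 rad and angle between pale_foot's own z axis and vertical below 0.2 rad and contact force between the fingers and pale_foot above 0.5 N), for 0.1 s.
2. the foot hangs let go and the rod is pushed partway, over the hook (z of pale_foot_hook in the frame of lip between -0.005 and 0.005 m and x of pale_foot_hook in the frame of lip between -0.011 and 0.011 m and y of pale_foot_hook in the frame of lip between -0.035 and 0.035 m and angle between the y axis of pale_foot and the y axis of rack, either way round below 0.3 rad and angle between pale_foot's own z axis and vertical below 0.2 rad and contact force between the fingers and pale_foot below 0.1 N and value of joint keeper above 0.05 m), for 0.1 s.
3. the rod is pushed fully home (z of pale_foot_hook in the frame of lip between -0.005 and 0.005 m and x of pale_foot_hook in the frame of lip between -0.011 and 0.011 m and y of pale_foot_hook in the frame of lip between -0.035 and 0.035 m and angle between the y axis of pale_foot and the y axis of rack, either way round below 0.3 rad and angle between pale_foot's own z axis and vertical below 0.2 rad and value of joint keeper above 0.134 m), for 0.2 s.
At the end, for the whole second after the job is handed in: Pale foot at rest, hook underside within 5 mm of the lip top in height, 11 mm across, 35 mm along from window middle, square within 0.3 rad, upright within 0.2 rad; keeper above 0.134 m; dark foot upright; it, mallet, screwdriver and offcut within 30 mm of their start (all of step 3 and linear speed of pale_foot below 0.03 m/s and angle between dark_foot's own z axis and vertical below 0.1 rad); the robot touches nothing.
It fails at once if the dark foot is knocked over or shifted by more than 30 mm (distance of dark_foot from where it was at the start of the episode above 0.03 m or angle between dark_foot's own z axis and vertical above 0.5 rad).
It fails at once if the mallet, screwdriver or offcut is shifted by more than 30 mm (distance of any of mallet, screwdriver, offcut from where it was at the start of the episode above 0.03 m).
It also fails if it takes over 56 s, if anything falls off the work surface, if the arm or the gripper's body presses on something with over 40 N, if the wrist force passes 120 N, or if a joint passes its speed limit or range.

## Working session

There is one attempt and no reset: what is moved stays moved. The work goes in short steps, Python scripts to look and compute and a tool call to move; the robot and the scene stay as the last step left them, time stands still between calls to the robot, and variables do not carry over. Pictures are saved under pics/ and viewed, about 8 in all and at most 12, crops included, and the job is handed in when it is done.

Besides the shell and the picture viewer there is one more tool, called after "Emit:" in YAML: its name, and indented under it one key for each argument. arm_command: Moves the arm, as the interface text tells. Its arguments: {"type":"object","properties":{"commands":{"type":"array"},"hand":{"type":"number"}},"required":["commands"]}

```bash
mkdir -p pics; cat > h.py <<'E'
from bench import env
import numpy as np, cv2
def cap(c,n):
    p=env.camera_params(c); im=env.capture(c); cv2.imwrite(f'pics/{n}.png',im[:,:,::-1]); return im,p
def w(p,a): return np.array(p["R"]).T@(np.array(a)-np.array(p["t"]))
def px(p,X):
    c=np.array(p["camera_matrix"])@(np.array(p["R"])@np.array(X)+np.array(p["t"])); return (c[:2]/c[2]).round(0)
E
python3 - <<'E'
from h import *
o=env.observe(); print(o["tool_pos"],o["eef_rot"],o["time_s"],o["gripper_width"])
ims=[]
for c in("scene","side"):
    im,p=cap(c,c+"0"); ims.append(im)
    print(c,w(p,[0,0,0]).round(3))
    for n in("pale_foot_tab","pale_foot_hook","pale_foot","dark_foot","lip","gap","rack"):
        for d in env.tip_of(c,n)[:3]:
            X=w(p,d["at"]); print(n,round(d["score"],2),X.round(4),px(p,X))
cv2.imwrite('pics/both.png',np.vstack(ims)[:,:,::-1][:, :])
E
```

```text
[0.24265774 0.60239169 0.23829832] [-1.79894740e+02  7.70999479e-03  1.58060690e+02] 0.0 0.08549283351352772
scene [0.747 0.436 0.966]
pale_foot_tab 0.97 [ 0.3892 -0.2916  0.228 ] [310. 103.]
pale_foot_tab 0.71 [ 0.6693 -0.0279  0.2211] [256. 213.]
pale_foot_tab 0.66 [ 0.4456 -0.2053  0.2269] [306. 130.]
pale_foot_hook 0.84 [ 0.4003 -0.2923  0.164 ] [307. 120.]
pale_foot_hook 0.76 [ 0.452  -0.2065  0.1626] [305. 146.]
pale_foot_hook 0.62 [ 0.4175 -0.1123  0.1666] [332. 163.]
pale_foot 0.9 [ 0.404  -0.2964  0.0055] [307. 154.]
pale_foot 0.72 [ 0.4574 -0.2033  0.005 ] [306. 180.]
pale_foot 0.7 [ 0.4166 -0.1155  0.0016] [330. 195.]
dark_foot 0.93 [0.4264 0.1373 0.0025] [371. 263.]
lip 0.7 [ 0.6319 -0.1705  0.2056] [249. 169.]
gap 0.93 [ 0.6718 -0.0245  0.2255] [255. 214.]
rack 0.72 [ 0.4552 -0.2     0.1616] [305. 148.]
rack 0.57 [ 0.6385 -0.1702  0.0021] [258. 211.]
side [ 0.357 -0.965  1.154]
pale_foot_tab 0.84 [ 0.4234 -0.1038  0.2239] [293. 204.]
pale_foot_tab 0.81 [ 0.447  -0.2065  0.2321] [308. 230.]
pale_foot_hook 0.67 [ 0.4575 -0.2032  0.1632] [312. 245.]
pale_foot_hook 0.66 [ 0.407  -0.2964  0.163 ] [298. 277.]
pale_foot_hook 0.5 [ 0.668  -0.0252  0.2211] [375. 174.]
pale_foot 0.89 [ 0.455  -0.2097 -0.0022] [313. 282.]
pale_foot 0.78 [ 4.204e-01 -1.125e-01  4.000e-04] [296. 256.]
pale_foot 0.71 [ 4.031e-01 -2.940e-01 -2.000e-04] [299. 310.]
dark_foot 0.68 [ 0.4323  0.1343 -0.0016] [290. 198.]
lip 0.63 [ 0.6372 -0.1749  0.2049] [377. 218.]
rack 0.81 [ 0.6395 -0.1743 -0.0009] [372. 263.]
```

View pics/scene0.png

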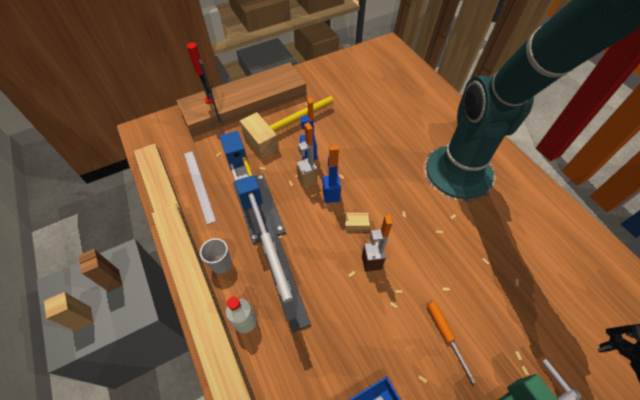

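```bash
python3 - <<'E'
import cv2
a=cv2.imread('pics/scene0.png')[70:230,200:400];b=cv2.imread('pics/side0.png')[150:350,200:450]
cv2.imwrite('pics/c1.png',cv2.hconcat([cv2.resize(a,(400,600),interpolation=2)if 0 else cv2.resize(a,(400,320)),cv2.resize(b,(400,320))]))
E
```

```text
(no output)
```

View pics/c1.png

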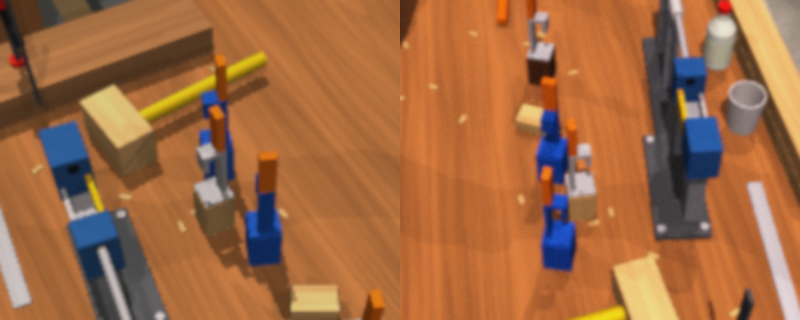

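The candidates for the pale foot in the scene picture are: a blue look-alike at (310,140), the wooden pale foot at (306,172), a blue look-alike at (332,187) and the dark foot at (374,255). The crop confirms that the middle one, between the two blue ones, has the pale wooden block. It stands at about (0.456,-0.206). The rack lip is at about (0.635,-0.172), with the rack yawed about -8°.

Emit:
arm_command:
  commands:
    - [[1,-2,3],[0,0,-0.1]]
    - [[3,-6,6],[0,0,-0.2]]
    - [[5.5,-10.5,8],[0,0,-0.3]]
    - [[8,-15,10],[0,0,-0.45]]
    - [[10.5,-20,12],[0,0,-0.6]]
    - [[13,-25,14],[0,0,-0.7]]
    - [[15.5,-29.5,15],[0,0,-0.85]]
    - [[18,-34,16],[0,0,-1.0]]
    - [[20.5,-38.5,16],[0,0,-1.1]]
    - [[23,-43,16],[0,0,-1.187]]
  hand: 0

```text
time_s: 1.8
tool_pos: [0.4543, 0.206, 0.3989]
eef_rot: [179.9, -0.1, 89.8]
ft_force: [1.2, 1.3, 0.5]
gripper_width: 0.0854
```

Emit:
arm_command:
  commands:
    - [[0,-4.5,1],[0,0,0]]
    - [[0,-9,2],[0,0,0]]
    - [[0,-13.5,2],[0,0,0]]
    - [[-0.5,-18,2],[0,0,0]]
    - [[-1,-22.5,2],[0,0,0]]
    - [[-1.5,-27,2],[0,0,0]]
    - [[-2,-31.5,2],[0,0,0]]
    - [[-2,-36,2],[0,0,0]]
    - [[-2,-40,2],[0,0,0]]
    - [[-2,-41,2],[0,0,0]]

```text
time_s: 2.8
tool_pos: [0.433, -0.2087, 0.4195]
eef_rot: [179.8, -0.0, 89.4]
ft_force: [-0.1, 0.2, 0.0]
gripper_width: 0.0856
```

```bash
cat > look.py <<'E'
from h import *
import sys
n=sys.argv[1]
o=env.observe(); print(o["tool_pos"],o["eef_rot"],o["time_s"])
im,p=cap("wrist",n); print(w(p,[0,0,0]).round(3),w(p,[0,0,1]).round(3))
for k in sys.argv[2:]:
    for d in env.tip_of("wrist",k)[:3]:
        X=w(p,d["at"]); print(k,round(d["score"],2),X.round(4),px(p,X))
np.savez('pics/'+n,**{k:np.array(p[k]) for k in("camera_matrix","R","t")})
E
python3 look.py w1 pale_foot_tab pale_foot_hook lip gap
```

```text
[ 0.43299514 -0.20871705  0.41952637] [ 1.79825109e+02 -2.53386439e-02  8.94269463e+01] 2.8
[ 0.434 -0.13   0.554] [ 0.434 -0.435 -0.398]
pale_foot_tab 0.97 [ 0.4247 -0.1048  0.2296] [308.  61.]
pale_foot_tab 0.88 [ 0.3964 -0.2897  0.2248] [285. 252.]
pale_foot_tab 0.7 [ 0.4446 -0.2024  0.23  ] [331. 171.]
pale_foot_hook 0.96 [ 0.4185 -0.1135  0.1633] [305.  75.]
pale_foot_hook 0.92 [ 0.4033 -0.2989  0.1678] [295. 238.]
pale_foot_hook 0.87 [ 0.4551 -0.207   0.1681] [339. 163.]
lip 0.77 [ 0.6365 -0.1723  0.2076] [524. 134.]
```

View pics/w1.png

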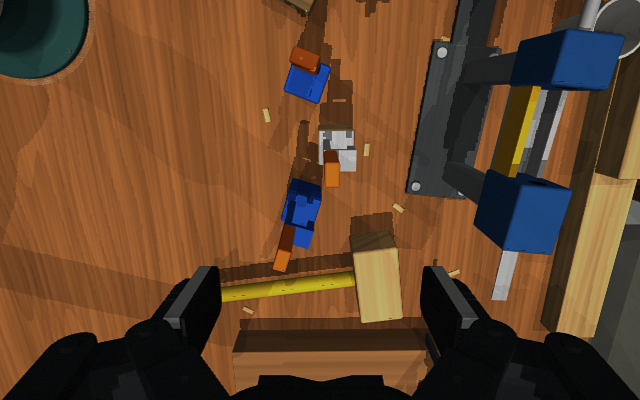

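```bash
python3 - <<'E'
from h import *
im=cv2.imread('pics/w1.png'); p=dict(np.load('pics/w1.npz'))
a=im[110:200,300:380]; b=im[80:200,480:580]
cv2.imwrite('pics/c2.png',cv2.hconcat([cv2.resize(a,None,fx=5,fy=5,interpolation=0),cv2.resize(b,(400,450),interpolation=0)]))
hsv=cv2.cvtColor(im,cv2.COLOR_BGR2HSV)
def bp(u,v,z):
    d=p["R"].T@np.linalg.solve(p["camera_matrix"],[u,v,1]); c=-p["R"].T@p["t"]; return c+d*(z-c[2])/d[2]
y=(hsv[:,:,0]>22)&(hsv[:,:,0]<34)&(hsv[:,:,1]>150)&(hsv[:,:,2]>120)
P=[]
for v in range(95,165,3):
    c=np.where(y[v,480:560])[0]
    if len(c): P.append(bp(c.max()+480.5,v,.205)[:2])
P=np.array(P); f=cv2.fitLine(P.astype(np.float32),cv2.DIST_HUBER,0,.001,.001).ravel()
print(f, np.degrees(np.arctan2(-f[0],f[1])), P.round(4)[::3])
m=(hsv[:,:,0]<16)&(hsv[:,:,1]>180)&(hsv[:,:,2]>60)
for v in range(150,190,3):
    c=np.where(m[v,320:345])[0]+320
    print(v,c.min() if len(c) else 0,c.max() if len(c) else 0)
E
```

```text
[ 0.11264323  0.9936355   0.6412254  -0.17477378] -6.4677086 [[ 0.645  -0.1408]
 [ 0.6445 -0.1492]
 [ 0.6431 -0.1578]
 [ 0.6417 -0.1665]
 [ 0.6412 -0.1754]
 [ 0.6397 -0.1844]
 [ 0.6392 -0.1935]]
150 0 0
153 324 336
156 324 337
159 324 337
162 325 338
165 321 339
168 322 339
171 325 339
174 324 339
177 321 339
180 323 339
183 320 339
186 322 339
189 322 322
```

View pics/c2.png

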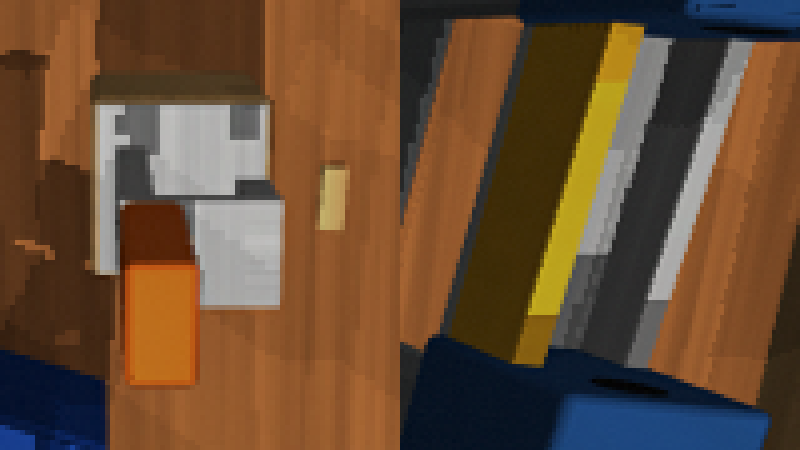

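```bash
python3 - <<'E'
from h import *
p=dict(np.load('pics/w1.npz'))
def bp(u,v,z):
    d=p["R"].T@np.linalg.solve(p["camera_matrix"],[u,v,1]); c=-p["R"].T@p["t"]; return c+d*(z-c[2])/d[2]
print('tab',bp(332.2,174.9,.243)); 
print('cross top',[bp(300+x/5,110+y/5,.173).round(4) for x,y in((282,198),(282,308))])
print('lip ends',bp(480+(640-400)/4,80+25*120/450,.205),bp(480+(545-400)/4,80+365*120/450,.205))
E
```

```text
tab [ 0.44507293 -0.20334695  0.243     ]
cross top [array([ 0.4743, -0.1915,  0.173 ]), array([ 0.4749, -0.2163,  0.173 ])]
lip ends [ 0.64591813 -0.12758127  0.205     ] [ 0.63771896 -0.21685688  0.205     ]
```

Emit:
arm_command:
  commands:
    - [[0.6,0.3,-3],[0,0,0.01]]
    - [[1.2,0.5,-6.5],[0,0,0.01]]
    - [[1.2,0.5,-10],[0,0,0.01]]
    - [[1.2,0.5,-13],[0,0,0.01]]
    - [[1.2,0.5,-16],[0,0,0.01]]
    - [[1.2,0.5,-18],[0,0,0.01]]
    - [[1.2,0.5,-19.5],[0,0,0.01]]
    - [[1.2,0.5,-20.3],[0,0,0.01]]
    - [[1.2,0.5,-20.3],[0,0,0.01]]
    - [[1.2,0.5,-20.3],[0,0,0.01]]

```text
time_s: 4.05
tool_pos: [0.4472, -0.1967, 0.2162]
eef_rot: [179.9, -0.1, 90.6]
ft_force: [0.1, 0.2, 0.4]
gripper_width: 0.0853
```

Emit:
arm_command:
  commands:
    - [[0,0,0],[0,0,0]]
    - [[0,0,0],[0,0,0]]
    - [[0,0,0],[0,0,0]]
    - [[0,0,0],[0,0,0]]
    - [[0,0,0],[0,0,0]]
    - [[0,0,0],[0,0,0]]
    - [[0,0,0],[0,0,0]]
    - [[0,0,0],[0,0,0]]
    - [[0,0,0],[0,0,0]]
    - [[0,0,0],[0,0,0]]
  hand: 1

```text
time_s: 5.05
tool_pos: [0.4471, -0.1967, 0.2162]
eef_rot: [179.9, -0.1, 90.6]
ft_force: [-2.1, 1.0, 3.3]
gripper_width: 0.0131
```

The fingers have closed on the tab (width 13 mm). I now raise it by 7.4 cm, which leaves room for the tongue above the lip and the block under the rail, turn it by -0.124 rad and move in part of the way.

Emit:
arm_command:
  commands:
    - [[0,0,1],[0,0,0]]
    - [[0,0,2.5],[0,0,0]]
    - [[0,0,4.5],[0,0,0]]
    - [[0,0,6.5],[0,0,-0.03]]
    - [[1,0.5,7.4],[0,0,-0.06]]
    - [[3,1,7.4],[0,0,-0.09]]
    - [[5,1.8,7.4],[0,0,-0.124]]
    - [[7.5,2.5,7.4],[0,0,-0.124]]
    - [[9,3.3,7.4],[0,0,-0.124]]
    - [[9,3.3,7.4],[0,0,-0.124]]

```text
time_s: 6.05
tool_pos: [0.539, -0.1615, 0.2897]
eef_rot: [179.9, -0.1, 83.7]
ft_force: [0.7, 0.2, -4.1]
gripper_width: 0.0131
```

```bash
python3 look.py w2 pale_foot_hook lip; python3 - <<'E'
from h import *
o=env.observe();print(o["gripper_width"],o["ft_force"])
im,p=cap("side","s2")
for k in("pale_foot_hook","lip","pale_foot"):
    for d in env.tip_of("side",k)[:3]:
        X=w(p,d["at"]); print(k,round(d["score"],2),X.round(4),px(p,X))
a=cv2.resize(im[130:330,280:460],(430,478)); b=cv2.resize(cv2.imread('pics/w2.png'),(360,225))[:,:,::-1]
b=cv2.copyMakeBorder(b,0,253,0,0,0); cv2.imwrite('pics/c3.png',np.hstack([a,b])[:,:,::-1])
E
```

```text
[ 0.53897927 -0.16151574  0.28974629] [ 1.79908146e+02 -1.17319807e-01  8.37421057e+01] 6.05
[ 0.548 -0.083  0.425] [ 0.517 -0.386 -0.528]
pale_foot_hook 0.77 [ 0.5492 -0.1696  0.241 ] [338. 246.]
pale_foot_hook 0.63 [ 0.4031 -0.295   0.1667] [187. 353.]
pale_foot_hook 0.59 [ 0.4162 -0.1131  0.1626] [152. 153.]
lip 0.79 [ 0.6376 -0.1713  0.2066] [467. 214.]
0.0125538088478539 [-1.60687899 -0.22525644 -3.941633  ]
pale_foot_hook 0.68 [ 0.416  -0.1143  0.1648] [292. 222.]
pale_foot_hook 0.65 [ 0.4101 -0.2907  0.166 ] [299. 274.]
pale_foot_hook 0.57 [ 0.5491 -0.1722  0.2366] [344. 214.]
lip 0.96 [ 0.6362 -0.1762  0.2039] [376. 219.]
lip 0.22 [ 0.5409 -0.1741  0.0721] [340. 253.]
pale_foot 0.77 [ 0.4206 -0.1146  0.0015] [296. 257.]
pale_foot 0.71 [ 0.4057 -0.2953 -0.0023] [300. 311.]
pale_foot 0.65 [ 0.5423 -0.174   0.0721] [340. 253.]
```

View pics/c3.png

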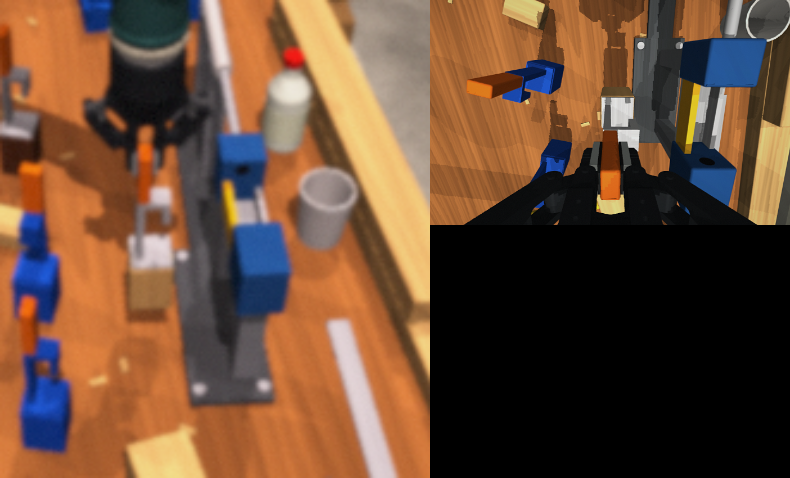

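The wooden foot hangs straight in the gripper in front of the window. Its hook is at about (344,214) in the side picture, and the estimate (0.549,-0.170,0.238) agrees with where I expected it. I now move it in over the lip.

Emit:
arm_command:
  commands:
    - [[1.5,0,0],[0,0,0]]
    - [[3,-0.1,0],[0,0,0]]
    - [[4.5,-0.1,0],[0,0,0]]
    - [[5.8,-0.2,0],[0,0,0]]
    - [[7,-0.2,0],[0,0,0]]
    - [[8,-0.2,0],[0,0,0]]
    - [[8.5,-0.2,0],[0,0,0]]
    - [[8.8,-0.2,0],[0,0,0]]
    - [[8.8,-0.2,0],[0,0,0]]
    - [[8.8,-0.2,0],[0,0,0]]

```text
time_s: 7.4
tool_pos: [0.624, -0.1663, 0.2904]
eef_rot: [179.9, -0.2, 83.5]
ft_force: [-0.3, 0.7, -3.4]
gripper_width: 0.0129
```

```bash
python3 look.py w3 pale_foot_hook lip; python3 - <<'E'
from h import *
o=env.observe();print(o["gripper_width"],o["ft_force"])
im,p=cap("side","s3")
for k in("pale_foot_hook","lip"):
    for d in env.tip_of("side",k)[:3]:
        X=w(p,d["at"]); print(k,round(d["score"],2),X.round(4),px(p,X))
cv2.imwrite('pics/c4.png',cv2.resize(im[150:290,320:440],(514,600))[:,:,::-1])
E
```

```text
[ 0.62404922 -0.16631163  0.29041744] [ 1.79911643e+02 -1.77826929e-01  8.34532256e+01] 7.4
[ 0.633 -0.088  0.426] [ 0.601 -0.39  -0.527]
pale_foot_hook 0.79 [ 0.4186 -0.1172  0.1637] [ 46. 165.]
pale_foot_hook 0.61 [ 0.6325 -0.1779  0.2406] [336. 251.]
lip 0.63 [ 0.6326 -0.1729  0.2046] [333. 222.]
0.013104579759006045 [ 0.29745585  0.01752631 -4.31802223]
pale_foot_hook 0.84 [ 0.6361 -0.1746  0.2382] [377. 209.]
pale_foot_hook 0.74 [ 0.4091 -0.2937  0.1653] [298. 275.]
pale_foot_hook 0.68 [ 0.4148 -0.1165  0.1614] [292. 223.]
lip 0.67 [ 0.6374 -0.1767  0.2052] [377. 218.]
lip 0.47 [ 0.6702 -0.0247  0.2202] [375. 174.]
```

View pics/c4.png

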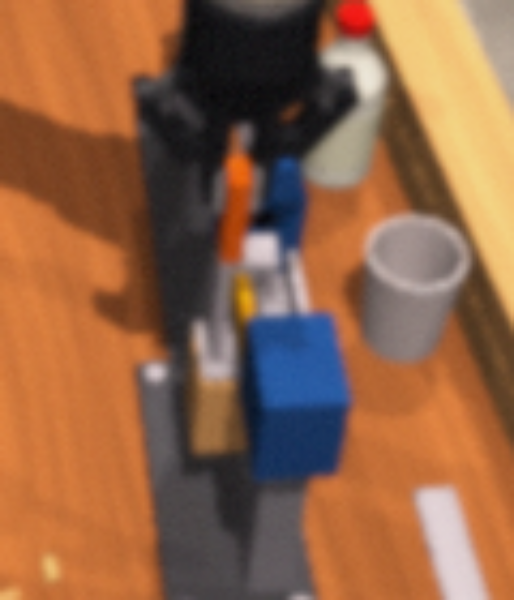

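Emit:
arm_command:
  commands:
    - [[0.3,0.2,0],[0,0,0]]
    - [[0.3,0.2,-0.3],[0,0,0]]
    - [[0.3,0.2,-0.8],[0,0,0]]
    - [[0.3,0.2,-1.3],[0,0,0]]
    - [[0.3,0.2,-1.8],[0,0,0]]
    - [[0.3,0.2,-2.3],[0,0,0]]
    - [[0.3,0.2,-2.7],[0,0,0]]
    - [[0.3,0.2,-3.0],[0,0,0]]
    - [[0.3,0.2,-3.2],[0,0,0]]
    - [[0.3,0.2,-3.2],[0,0,0]]

```text
time_s: 8.7
tool_pos: [0.6272, -0.1641, 0.2583]
eef_rot: [179.9, -0.2, 83.5]
ft_force: [-0.3, 0.2, -3.7]
gripper_width: 0.0134
```

Emit:
arm_command:
  commands:
    - [[0,0,-0.1],[0,0,0]]
    - [[0,0,-0.15],[0,0,0]]
    - [[0,0,-0.2],[0,0,0]]
    - [[0,0,-0.25],[0,0,0]]
    - [[0,0,-0.3],[0,0,0]]
    - [[0,0,-0.3],[0,0,0]]
    - [[0,0,-0.3],[0,0,0]]
    - [[0,0,-0.3],[0,0,0]]
    - [[0,0,-0.3],[0,0,0]]
    - [[0,0,-0.3],[0,0,0]]

```text
time_s: 9.7
tool_pos: [0.6274, -0.1642, 0.2561]
eef_rot: [179.9, -0.2, 83.5]
ft_force: [-2.5, 1.4, 6.3]
gripper_width: 0.013
```

Contact: the vertical force swung from -3.7 to +6.3 N at the seated height. I let go and rise.

Emit:
arm_command:
  commands:
    - [[0,0,0],[0,0,0]]
    - [[0,0,0],[0,0,0]]
    - [[0,0,0],[0,0,0]]
    - [[0,0,0],[0,0,0]]
    - [[0,0,0],[0,0,0]]
    - [[0,0,0],[0,0,0]]
    - [[0,0,1],[0,0,0]]
    - [[0,0,3],[0,0,0]]
    - [[0,0,6],[0,0,0]]
    - [[0,0,9],[0,0,0]]
  hand: 0

```text
time_s: 10.7
tool_pos: [0.6272, -0.1643, 0.3477]
eef_rot: [179.9, -0.2, 83.5]
ft_force: [0.1, 0.1, -0.1]
gripper_width: 0.0853
```

```bash
python3 look.py w4 pale_foot_hook lip gap; python3 - <<'E'
from h import *
im,p=cap("side","s4")
for k in("pale_foot_hook","lip","gap"):
    for d in env.tip_of("side",k)[:2]:
        X=w(p,d["at"]); print(k,round(d["score"],2),X.round(4),px(p,X))
a=cv2.resize(im[150:290,320:440],(343,400))[:,:,::-1]
b=cv2.resize(cv2.imread('pics/w4.png'),(457,286)); b=cv2.copyMakeBorder(b,0,114,0,0,0); cv2.imwrite('pics/c5.png',np.hstack([a,b]))
E
```

```text
[ 0.62721652 -0.16428546  0.34772536] [179.87045907  -0.19133673  83.45481646] 10.7
[ 0.636 -0.086  0.483] [ 0.604 -0.387 -0.47 ]
pale_foot_hook 0.95 [ 0.4054 -0.2978  0.1656] [129. 322.]
pale_foot_hook 0.75 [ 0.6364 -0.1746  0.205 ] [332. 202.]
pale_foot_hook 0.69 [ 0.4206 -0.1119  0.1649] [ 89. 149.]
gap 0.53 [ 0.6394 -0.1699  0.002 ] [329. 155.]
pale_foot_hook 0.67 [ 0.4179 -0.1156  0.1658] [293. 222.]
pale_foot_hook 0.64 [ 0.4084 -0.2943  0.1637] [298. 276.]
lip 0.64 [ 0.6359 -0.177   0.205 ] [376. 218.]
gap 0.94 [ 0.6696 -0.0256  0.2185] [375. 174.]
gap 0.21 [ 0.6363 -0.1745  0.2007] [376. 219.]
```

View pics/c5.png

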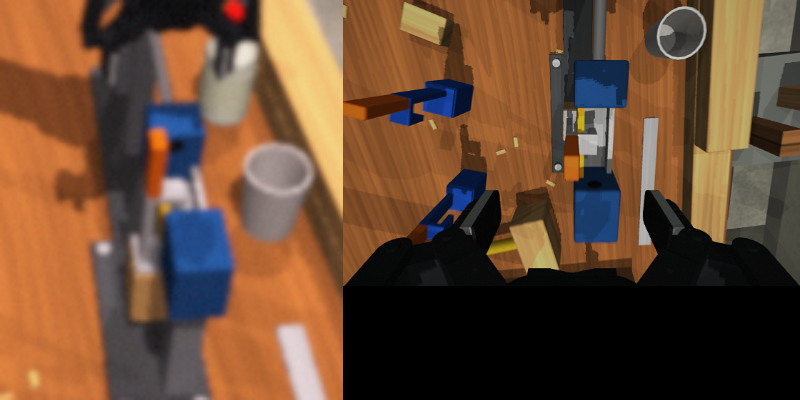

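The foot is seated: the hook estimate is (0.636,-0.175,0.205), the tab stands upright, and the fingers are clear of it. Next I go over the gap, near the sleeve.

Emit:
arm_command:
  commands:
    - [[0.8,3,0],[0,0,0]]
    - [[1.8,7,0],[0,0,0]]
    - [[2.8,11,0],[0,0,0]]
    - [[3.8,14.5,-1],[0,0,0]]
    - [[4.6,17,-2],[0,0,0]]
    - [[4.8,17.9,-3.5],[0,0,0]]
    - [[4.8,17.9,-5],[0,0,0]]
    - [[4.8,17.9,-5],[0,0,0]]
    - [[4.8,17.9,-5],[0,0,0]]
    - [[4.8,17.9,-5],[0,0,0]]

```text
time_s: 12.1
tool_pos: [0.6751, 0.013, 0.2961]
eef_rot: [179.9, -0.2, 83.3]
ft_force: [1.2, -0.2, 0.0]
gripper_width: 0.0854
```

```bash
python3 look.py w5 gap; python3 - <<'E'
from h import *
p=dict(np.load('pics/w5.npz'))
for X in([.6704,-.0248,.223],[.6636,-.0844,.223],[.6749,.0149,.223],[.677,.0348,.223]): print(px(p,X))
E
```

```text
[0.6750716  0.01297896 0.29606761] [179.89419309  -0.2016341   83.31269098] 12.1
[0.684 0.091 0.431] [ 0.651 -0.21  -0.522]
gap 0.92 [ 0.67   -0.023   0.2248] [318. 272.]
[319. 273.]
[319. 347.]
[319. 218.]
[318. 188.]
```

View pics/w5.png

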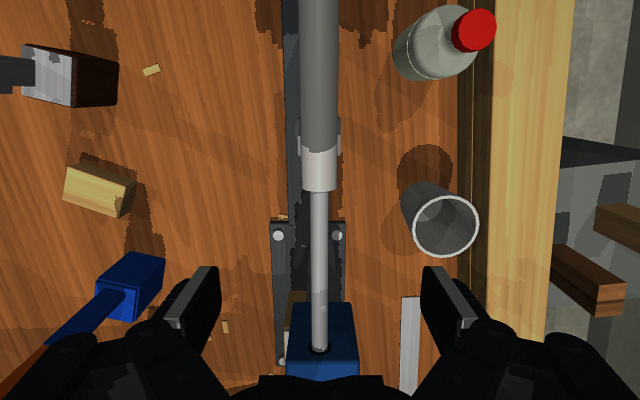

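The rod runs down column 319, with the sleeve end at row 190 and the guide block at row about 350. All of that matches the prediction, so I descend and grip.

Emit:
arm_command:
  commands:
    - [[0,0,-2],[0,0,0]]
    - [[0,0,-4.5],[0,0,0]]
    - [[0,0,-6.5],[0,0,0]]
    - [[0,0,-7.7],[0,0,0]]
    - [[0,0,-8.4],[0,0,0]]
    - [[0,0,-8.4],[0,0,0]]
    - [[0,0,-8.4],[0,0,0]]
    - [[0,0,-8.4],[0,0,0]]
    - [[0,0,-8.4],[0,0,0]]
    - [[0,0,-8.4],[0,0,0]]

```text
time_s: 13.2
tool_pos: [0.6754, 0.0139, 0.2127]
eef_rot: [179.8, -0.2, 83.4]
ft_force: [0.5, -0.0, -0.4]
gripper_width: 0.0852
```

Emit:
arm_command:
  commands:
    - [[0,0,0],[0,0,0]]
    - [[0,0,0],[0,0,0]]
    - [[0,0,0],[0,0,0]]
    - [[0,0,0],[0,0,0]]
    - [[0,0,0],[0,0,0]]
    - [[0,0,0],[0,0,0]]
    - [[0,0,0],[0,0,0]]
    - [[0,0,0],[0,0,0]]
    - [[0,0,0],[0,0,0]]
    - [[0,0,0],[0,0,0]]
  hand: 1

```text
time_s: 14.2
tool_pos: [0.6744, 0.014, 0.2127]
eef_rot: [180.0, -0.3, 83.4]
ft_force: [-4.9, 1.1, 4.7]
gripper_width: 0.0105
```

Emit:
arm_command:
  commands:
    - [[-0.1,-0.9,0],[0,0,0]]
    - [[-0.2,-1.8,0],[0,0,0]]
    - [[-0.3,-2.7,0],[0,0,0]]
    - [[-0.4,-3.6,0],[0,0,0]]
    - [[-0.5,-4.5,0],[0,0,0]]
    - [[-0.6,-5.4,0],[0,0,0]]
    - [[-0.72,-6.3,0],[0,0,0]]
    - [[-0.8,-7.0,0],[0,0,0]]
    - [[-0.86,-7.5,0],[0,0,0]]
    - [[-0.86,-7.5,0],[0,0,0]]

```text
time_s: 15.2
tool_pos: [0.6655, -0.0633, 0.2128]
eef_rot: [180.0, -0.1, 83.3]
ft_force: [-2.7, -0.7, 2.4]
gripper_width: 0.0097
```

Emit:
arm_command:
  commands:
    - [[0,0,0],[0,0,0]]
    - [[0,0,0],[0,0,0]]
    - [[0,0,0],[0,0,0]]
    - [[0,0,0],[0,0,0]]
    - [[0.1,0.5,0],[0,0,0]]
    - [[0.3,2.5,0],[0,0,0]]
    - [[0.55,4.8,0],[0,0,0]]
    - [[0.75,6.5,0],[0,0,0]]
    - [[0.88,7.7,0],[0,0,0]]
    - [[0.88,7.7,0],[0,0,0]]
  hand: 0

```text
time_s: 16.2
tool_pos: [0.6745, 0.0164, 0.2125]
eef_rot: [180.0, -0.2, 83.5]
ft_force: [-0.3, -0.0, 0.3]
gripper_width: 0.0854
```

```bash
python3 look.py w6 gap pale_foot_hook
```

```text
[0.67452014 0.01640584 0.21246996] [179.9867435   -0.18291455  83.48766229] 16.2
[0.684 0.094 0.348] [ 0.65  -0.207 -0.605]
gap 0.69 [ 0.6717 -0.023   0.2258] [323. 374.]
gap 0.35 [ 0.6403 -0.1677  0.0032] [309. 328.]
```

View pics/w6.png

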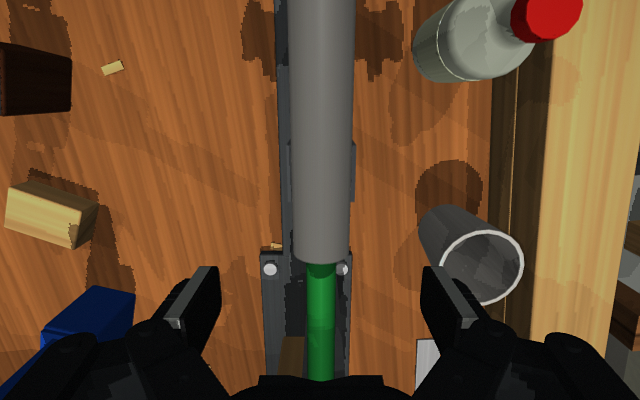

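Green rod now comes out of the sleeve at (320,265), so the first stroke worked. I grip again and push to the stop.

Emit:
arm_command:
  commands:
    - [[0,0,0],[0,0,0]]
    - [[0,0,0],[0,0,0]]
    - [[0,0,0],[0,0,0]]
    - [[0,0,0],[0,0,0]]
    - [[0,0,0],[0,0,0]]
    - [[0,0,0],[0,0,0]]
    - [[0,0,0],[0,0,0]]
    - [[0,0,0],[0,0,0]]
    - [[0,0,0],[0,0,0]]
    - [[0,0,0],[0,0,0]]
  hand: 1

```text
time_s: 17.35
tool_pos: [0.6742, 0.0122, 0.213]
eef_rot: [180.0, -0.1, 83.2]
ft_force: [-0.1, 0.1, 2.0]
gripper_width: 0.01
```

Emit:
arm_command:
  commands:
    - [[-0.1,-0.7,0],[0,0,0]]
    - [[-0.2,-1.5,0],[0,0,0]]
    - [[-0.25,-2.2,0],[0,0,0]]
    - [[-0.33,-2.9,0],[0,0,0]]
    - [[-0.4,-3.6,0],[0,0,0]]
    - [[-0.48,-4.2,0],[0,0,0]]
    - [[-0.53,-4.6,0],[0,0,0]]
    - [[-0.55,-4.8,0],[0,0,0]]
    - [[-0.56,-4.9,0],[0,0,0]]
    - [[-0.57,-5.0,0],[0,0,0]]

```text
time_s: 18.35
tool_pos: [0.6684, -0.0378, 0.213]
eef_rot: [180.0, -0.1, 83.2]
ft_force: [-0.3, 1.9, 2.5]
gripper_width: 0.0101
```

Emit:
arm_command:
  commands:
    - [[0,-0.1,0],[0,0,0]]
    - [[0,-0.2,0],[0,0,0]]
    - [[0,-0.3,0],[0,0,0]]
    - [[0,-0.4,0],[0,0,0]]
    - [[-0.1,-0.5,0],[0,0,0]]
    - [[-0.1,-0.6,0],[0,0,0]]
    - [[-0.1,-0.7,0],[0,0,0]]
    - [[-0.1,-0.7,0],[0,0,0]]
    - [[-0.1,-0.7,0],[0,0,0]]
    - [[-0.1,-0.7,0],[0,0,0]]

```text
time_s: 19.35
tool_pos: [0.6677, -0.0441, 0.213]
eef_rot: [179.9, -0.1, 83.2]
ft_force: [1.5, 5.5, 1.3]
gripper_width: 0.01
```

Emit:
arm_command:
  commands:
    - [[0,-0.1,0],[0,0,0]]
    - [[0,-0.2,0],[0,0,0]]
    - [[0,-0.3,0],[0,0,0]]
    - [[0,-0.4,0],[0,0,0]]
    - [[-0.1,-0.5,0],[0,0,0]]
    - [[-0.1,-0.5,0],[0,0,0]]
    - [[-0.1,-0.5,0],[0,0,0]]
    - [[-0.1,-0.5,0],[0,0,0]]
    - [[-0.1,-0.5,0],[0,0,0]]
    - [[-0.1,-0.5,0],[0,0,0]]

```text
time_s: 20.35
tool_pos: [0.6676, -0.0442, 0.213]
eef_rot: [179.9, -0.5, 83.4]
ft_force: [1.8, 12.7, 2.7]
gripper_width: 0.01
```

The rod has stopped: the tool stayed in place while the force rose to 12.7 N. I release and rise for a look.

Emit:
arm_command:
  commands:
    - [[0,0,0],[0,0,0]]
    - [[0,0,0],[0,0,0]]
    - [[0,0,0],[0,0,0]]
    - [[0,0,0],[0,0,0]]
    - [[0,0,0],[0,0,0]]
    - [[0,0,2],[0,0,0]]
    - [[0,2,5],[0,0,0]]
    - [[0,4,8],[0,0,0]]
    - [[0.2,6,10],[0,0,0]]
    - [[0.2,6,10],[0,0,0]]
  hand: 0

```text
time_s: 21.35
tool_pos: [0.6714, 0.0191, 0.3161]
eef_rot: [179.6, -0.6, 83.7]
ft_force: [-0.3, 0.6, 0.3]
gripper_width: 0.0855
```

```bash
python3 look.py w7 gap pale_foot_hook dark_foot; python3 - <<'E'
from h import *
im,p=cap("side","s7")
for k in("pale_foot_hook","lip","dark_foot"):
    for d in env.tip_of("side",k)[:3]:
        X=w(p,d["at"]); print(k,round(d["score"],2),X.round(4),px(p,X))
a=cv2.resize(im[130:290,320:440],(343,457))[:,:,::-1]
b=cv2.resize(cv2.imread('pics/w7.png'),(457,286)); b=cv2.copyMakeBorder(b,0,171,0,0,0); cv2.imwrite('pics/c7.png',np.hstack([a,b]))
E
```

```text
[0.67143475 0.01912846 0.31609368] [179.62652441  -0.60714468  83.71231493] 21.35
[0.679 0.096 0.452] [ 0.654 -0.199 -0.503]
gap 0.76 [ 0.6716 -0.0257  0.2235] [326. 269.]
pale_foot_hook 0.92 [ 0.4178 -0.1131  0.1599] [ 82. 342.]
dark_foot 0.68 [0.429  0.1372 0.0013] [111.  84.]
pale_foot_hook 0.93 [ 0.4163 -0.1185  0.1648] [292. 223.]
pale_foot_hook 0.91 [ 0.6389 -0.1731  0.2001] [377. 218.]
pale_foot_hook 0.91 [ 0.4088 -0.2959  0.1648] [298. 276.]
lip 0.92 [ 0.6378 -0.1743  0.2044] [377. 218.]
dark_foot 0.94 [0.4295 0.1359 0.0026] [289. 197.]
```

View pics/c7.png

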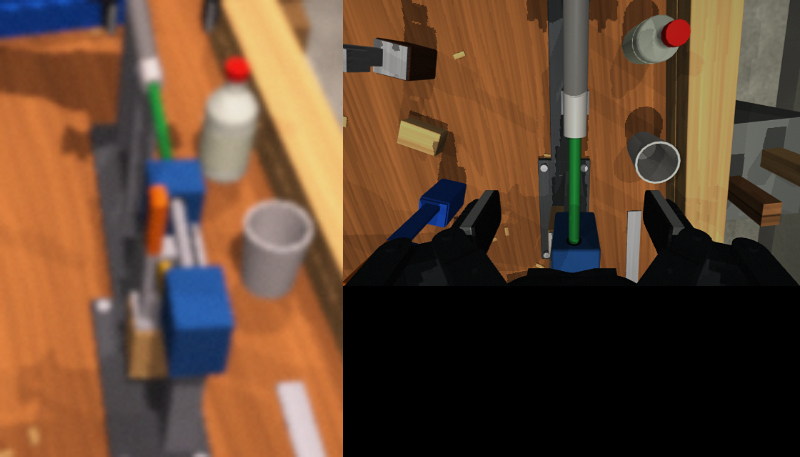

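Only green shows in the gap, from the sleeve to the guide block. The rod passes over the hook, and the foot still hangs seated. I hand the job in.

```bash
python3 -c "
from bench import env
print(env.close_job())"
```

```text
the job is handed in; nothing more can be done
None
```

The pale foot is hanging on the lip and locked in. I handed the job in with the robot's clock at about 21.5 s, and the hand-in gives no verdict.

- **Hanging the foot:** I picked the pale foot out from its two blue look-alikes and held it by its tab. I lowered the hook over the lip until the vertical force swung from -3.7 to +6.3 N, then let go.
- **Locking it in:** I pushed the keeper rod home in two grips. On the second it stopped moving while the force rose to 12.7 N, after about 133 mm of travel plus its unknown start of 0 to 15 mm. I take that as its stop.

**Last checks:**
- Only green shows in the gap, and the rod lies over the hook.
- The networks put the hook at (0.639, -0.173, 0.200) and the lip at (0.638, -0.174, 0.204). That is 4 to 5 mm low, right at the 5 mm height limit. With their error of about 4 mm I read it as seated, since an earlier estimate gave 0.205.
- The dark foot measured within about 3 mm of its start. I did not measure the mallet, the screwdriver or the offcut again. The arm was moved clear of them, and the offcut looked unmoved in the last picture.
- The open gripper was about 80 mm above the rod and touching nothing.

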